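Clip a key fob onto the anchor eye

TASK

Pick up the leather key fob and snap its hook onto the upright bar of the steel anchor's eye: press the sprung gate sideways against the bar so that it swings inward, then draw the fob back until the bar sits in the bend of the hook and the gate has sprung shut, and hold a tug of about 10 N for half a second to prove that it holds. Then lay the fob down, still clipped, and let go. Never put more than 14 N on the hook and the eye, and leave the spool, the tin and the wax block where they are.

Things in the scene. Friction and masses are not known exactly. Their poses are not given: they have to be found in the camera images.
- clip: the whole key fob, 113 mm long, 14 mm high, about 0.12 kg: a brown leather strap grip with a brass snap hook at its +x end. It lies flat; origin on its underside, 7 mm below point clip_centre, axes as there.
- clip_centre (a point): centre of the fob's grip, 7 mm above its underside. x runs along the fob to the hook, y left = gate side, z up. In mm from here: strap x -38 to 12, 20 wide, 14 high, to be taken by its long sides round x = 0; barrel to x = 22; then the hook, a flat loop of 6 mm wire at z = 0: back bar y = -12, half-round bend about (60, 0) of wire-centre radius 12, ending in a nose at y = 12.
- hook_mouth (a point): point on the shut gate, (49, 12, 0) mm from clip_centre, where a bar goes in best. The mouth runs from the hinge (24, 12) to the nose's end (57, 12). The 5 mm bar's centre touches the gate at y = 16, is inside the nose at y = 6.5 or less; at about y = 4 the gate is at its stop. Fob axes.
- hook_bend (a point): where the bar's centre seats in the hook's bend, (66, 0, 0) mm from clip_centre (outermost wire at x = 75). Drawn from the mouth along x, inside the nose, the bar slips off the gate's end near x = 60, the gate springs shut behind it and the bar comes to rest here. Fob axes.
- gate (a joint): the snap hook's sprung gate, a 5 mm steel rod 34 mm long; 0 = shut, grows as it is pressed inward (towards -y of the fob), stop at 0.44 rad. The spring shuts it by itself; pushing 25 mm from the hinge takes about 3 N at first and 5 N at the stop, beyond which the force rises steeply.
- anchor: the key anchor, fixed: a dark steel base plate 90 x 56 x 6 mm with an upright cheek 18 x 34 mm, 56 mm high, and the eye, a 5 mm round steel rod bent from plate to cheek. Origin on the worktop under the bar's nominal place; x from the bar to the cheek (away from the robot), y left, z up. Plate from x = -18 to 72 mm, y = -28 to 28; cheek front face at x = 44 mm.
- eye_bar (a point): nominal middle of the eye's upright 5 mm bar, 26 mm above the worktop; axes as body anchor. The bar itself was welded by hand and stands up to 7 mm off along x and 2.5 mm along y: feel for it. Clear from the plate's top (6 mm up) to 43 mm, then bends back to the cheek (top 51 mm). Bring the hook in from the anchor's right (-y), fob along the anchor's x, bend between bar and cheek.
- spool: bystander: navy thread spool standing, 48 mm wide, 32 mm high; origin under its centre. Not to be moved.
- tin: bystander: round pale wooden-looking tin, 62 mm across, 23 mm high; origin under its centre. Not to be moved.
- wax: bystander: yellow beeswax block 30 x 46 x 18 mm; origin under its centre. Not to be moved.

How it is judged:
On the way, in this order (a step that is already met when the one before it is completed fails the run):
1. the fob is picked up off the worktop (height (world z) of clip_centre above 0.014 m), for 0.1 s.
2. the bar presses the gate inward (value of joint gate above 0.25 rad and contact force between clip and anchor above 1 N), for 0.05 s.
3. with the bar in the bend of the hook and the gate shut, the fob is tugged back against the bar (over 7 N) (x of eye_bar in the frame of clip_centre between 0.054 and 0.0745 m and value of joint gate below 0.06 rad and contact force between clip and anchor above 7 N and y of eye_bar in the frame of clip_centre between -0.013 and 0.013 m), for 0.3 s.
At the end, for the whole second after the job is handed in: the eye's bar is inside the hook's loop (eye_bar point 30 to 74.5 mm ahead of the grip centre and within 13 mm of the hook's centre line), the gate is shut (under 0.06 rad), and the fob lies at rest, flat within 0.35 rad, its centre under 25 mm high (x of eye_bar in the frame of clip_centre between 0.03 and 0.0745 m and y of eye_bar in the frame of clip_centre between -0.013 and 0.013 m and value of joint gate below 0.06 rad and height (world z) of clip_centre below 0.025 m and linear speed of clip below 0.02 m/s and angle between clip_centre's own z axis and vertical below 0.35 rad); the robot touches nothing.
It fails at once if more than 14 N between the fob and the anchor (contact force between clip and anchor above 14 N).
It fails at once if the robot pushes the anchor with more than 20 N (contact force between the arm and anchor above 20 N).
It fails at once if the spool, the tin or the wax block is moved by more than 15 mm (distance of any of spool, tin, wax from where it was at the start of the episode above 0.015 m).
It also fails if it takes over 72 s, if anything falls off the work surface, if the arm or the gripper's body presses on something with over 40 N, if the wrist force passes 120 N, or if a joint passes its speed limit or range.

ROBOT

A 7-joint arm with a two-finger parallel gripper is mounted at the origin on a cart in front of the work surface, level with it; the furniture and walls round the work are solid. World frame = base frame: x ahead of the robot, y to its left, z up, the work surface at z = 0. Lengths are in m, angles in rad, forces in N, time in s.
With the tool pointing down it reaches from about 0.4 to 0.925 m from the base axis. Payload 4.1 kg.
Tool frame: the origin (TCP) lies on the centre line of the jaws, within the pads' length; the fingertips stand 17 mm ahead of it and the grasp point (between the pads) lies 2 mm behind it; z points along the fingers, y is the direction in which the jaws open and shut (so a half turn about z gives the same grasp; the last joint's range is limited). The gripper opens to 85 mm and grips with 20 to 120 N. Pads are 22 mm wide; open, the fingers measure 114 mm over their backs; the gripper's body (76 mm by 85 mm) begins 54 mm behind the grasp point. The pads swing forward as they close: fully open they stand 13 mm farther back than shut.
Start: joints at [1.08, 0.398, 0.045, 1.537, -0.019, 1.207, -0.051], TCP at [0.248, -0.601, 0.248] pointing down, gripper open.
Joint ranges: [-2.82, 2.82], [-0.49, 2.23], [-1.37, 1.46], [0, 2.46], [-1.36, 4.5], [0.23, 2], [-2.94, 2.94]. Speed limits (rad/s): [2.57, 2.57, 3.14, 3.14, 3.14, 3.14, 3.14].

INTERFACE

Orientations are given as a rotation vector (axis times angle).
In Python, from cell import ctrl gives the robot as it stands. The module is installed in compiled form; this text tells all that it offers.
- The arm moves only by the tool arm_command, never from a script. Its argument "moves" is a list of rows, each a list of 7 numbers: the closure, from 0 (fully open) to 1 (shut), then the shift along the world's x, y, z in mm, then the turn, a rotation vector about the world's x, y, z in degrees. In form: [[jaw, x, y, z, rx, ry, rz], ...]. A call has 1 to 10 rows; each row shifts and turns the commanded pose from where the row before left it; what a row does not reach is not made up. A row lasts 1/8 s, in which the tool goes at most 62.5 mm and 10.7 degrees, less where a joint would pass 70% of its speed; a pose out of reach is approached as far as the arm can. A call is refused whole if a number of a shift passes 62.5 or a number of a turn 10.7, either way. A call with a gripper value outside its range is refused whole. The fingers move at their own pace and stop on an object; "squeeze" is the grip in N (left out, the last holds). Time passes only in rows, so rows that do not move let the fingers close. It gives the time, the measured TCP pose, the force and the opening at its end, in the units of the state.
- ctrl.observe(): the state, without advancing time (a new reading comes with each control period).
- ctrl.capture(name): name is "side" or "top" or "wrist"; returns the picture (420x560x3 uint8, red, green, blue); there is no depth.
- ctrl.get_calibration(name): a dict with "fx", "fy", "cx", "cy" (pixels), "position" and "attitude" of the camera in the world. Camera axes: x right, y up, looking along -z (the intrinsics and any distortion apply to the point x, -y, -z); pixel columns grow to the right and rows downward; lengths in m; the calibration is good to about 2 mm. A picture is of the moment at which its call begins: read the wrist's pose just before it. get_calibration takes no time and is no camera call; for the wrist camera it gives the pose at the moment of the call.
- ctrl.sign_off(): hands the job in, once; it reports no verdict.
Trained networks look in the newest picture that a camera, given by its name, has taken for a name from the list of things; names that differ only in an ending like _2 or _b are one class to them, and where a whole thing is asked for, a point or a joint stands for the part that bears it (a point fixed in the world has none). Each returns a list of dicts, best first, with "p" (0 to 1); they miss things now and then, are a little off and sometimes report something else, mostly with a low value. They report only what shows in the picture. A call takes as long as a camera call.
- ctrl.search_frame(name, camera): "extent" ([left, top, width, height] in pixels, round what is visible of it).
The state is a dict: "time_s": time; "q": joint angles; "joint_velocities": joint speeds; "effort": joint torques, N m; "position": TCP position; "tool_rot": TCP orientation; "force": force on the tool from outside, world axes, zero at the start; "ft_torque": the same for the moment, N m; "finger_gap": finger opening in m.
Only numpy, scipy, OpenCV 4.12 (cv2) and the standard library are available. Lean on these libraries where they do the work, as an engineer would, in place of code of your own. Each camera call takes 0.05 s, during which the arm holds its last target.

## Working session

There is one attempt and no reset: what is moved stays moved. The work goes in short steps, Python scripts to look and compute and a tool call to move; the robot and the scene stay as the last step left them, time stands still between calls to the robot, and variables do not carry over. Pictures are saved under pics/ and viewed, and the job is handed in when it is done.

Besides the shell and the picture viewer there is one more tool, called after "Emit:" by a JSON object that holds its "op" and its "data". arm_command: Moves the arm, as the interface text tells. Its arguments: {"type":"object","properties":{"moves":{"type":"array","items":{"type":"array","items":{"type":"number"}}},"squeeze":{"type":"number"}},"required":["moves"]}

```bash
mkdir -p pics; python3 - <<'E'
from cell import ctrl
import cv2
print(ctrl.observe())
for n in ("top","side","wrist"):
    im=ctrl.capture(n); cv2.imwrite(f"pics/{n}0.png",im[:,:,::-1])
    print(n,ctrl.get_calibration(n))
    for t in ("clip","anchor","spool","tin","wax"):
        print(t,ctrl.search_frame(t,n)[:2])
E
```

```text
{'time_s': 0.0, 'q': array([ 1.07997361,  0.39923844,  0.04503274,  1.53787705, -0.01868434,
        1.20691043, -0.05065855]), 'joint_velocities': array([-0.00019212, -0.00103369,  0.00116488,  0.00087561, -0.00056496,
        0.00059586,  0.00153152]), 'effort': array([-2.33115052e-04, -4.75120211e+01,  1.36454858e+00, -2.54219002e+01,
        1.15493659e-02,  9.33313917e-03,  6.47842995e-06]), 'position': array([ 0.24800538, -0.60017371,  0.24723472]), 'tool_rot': array([-3.07954635e+00, -6.11413587e-01,  8.51025146e-04]), 'force': array([ 0.1862181 , -0.04039365, -0.4352383 ]), 'ft_torque': array([-0.08179186,  0.01847809,  0.02072355]), 'finger_gap': 0.08521496816781343}
top {'fx': 462.39415727418344, 'fy': 462.39415727418344, 'cx': 273.2729905336182, 'cy': 216.67454966300144, 'position': array([ 0.40204556, -0.00334136,  0.88977296]), 'attitude': array([ 0.08644069, -0.06991797, -1.54991437])}
clip [{'extent': [282.7, 179.4, 18.0, 57.0], 'p': 0.69}]
anchor []
spool [{'extent': [366.0, 153.8, 29.4, 21.7], 'p': 0.61}]
tin [{'extent': [283.2, 177.3, 22.9, 57.6], 'p': 0.68}, {'exte
[... 183 characters left out ...]
'cy': 205.32977382238926, 'position': array([0.07620787, 0.65453612, 0.48666796]), 'attitude': array([ 0.3713989 , -1.3513104 , -2.25767181])}
clip [{'extent': [241.7, 215.3, 55.7, 25.6], 'p': 0.73}]
anchor []
spool [{'extent': [269.2, 166.4, 20.2, 23.1], 'p': 0.75}]
tin [{'extent': [342.1, 212.9, 33.5, 26.2], 'p': 0.58}, {'extent': [244.5, 214.0, 52.3, 28.7], 'p': 0.19}]
wax [{'extent': [293.9, 267.9, 32.4, 24.3], 'p': 0.95}]
wrist {'fx': 314.9986238429401, 'fy': 314.9986238429401, 'cx': 282.37419225620476, 'cy': 209.81671380988527, 'position': array([ 0.3219185 , -0.57029014,  0.37410308]), 'attitude': array([-0.27517006,  0.18515074, -1.16903296])}
clip []
anchor []
spool []
tin []
wax []
```

View pics/top0.png

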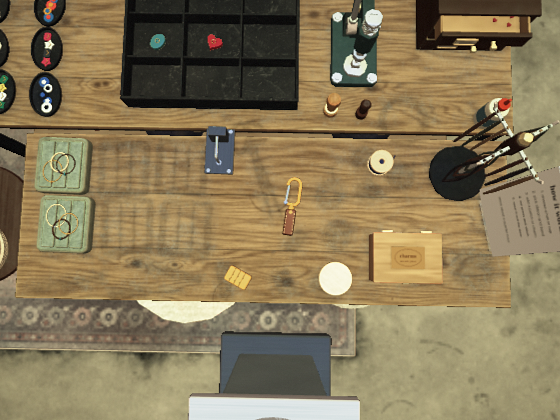

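View pics/side0.png

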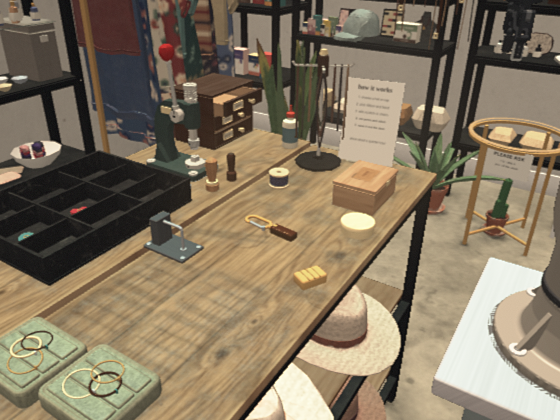

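View pics/wrist0.png

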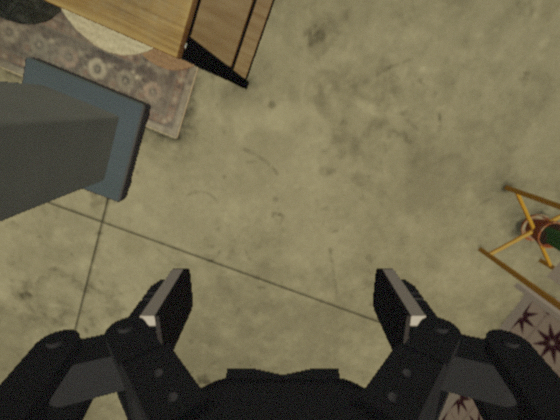

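```bash
cat > h.py <<'E'
import numpy as np
from scipy.spatial.transform import Rotation as R
def px2w(c,u,v,z):
    d=np.array([(u-c['cx'])/c['fx'],-(v-c['cy'])/c['fy'],-1.])
    d=R.from_rotvec(c['attitude']).apply(d); p=c['position']
    return p+d*(z-p[2])/d[2]
def w2px(c,P):
    q=R.from_rotvec(c['attitude']).inv().apply(np.asarray(P,float)-c['position'])
    return np.stack([c['cx']+c['fx']*q[...,0]/-q[...,2], c['cy']-c['fy']*q[...,1]/-q[...,2]],-1)
E
python3 - <<'E'
from cell import ctrl
from h import *
import cv2
c=ctrl.get_calibration("top")
im=cv2.imread("pics/top0.png")
a=cv2.resize(im[170:245,260:320],None,fx=8,fy=8,interpolation=cv2.INTER_CUBIC)
b=cv2.resize(im[115:190,190:250],None,fx=8,fy=8,interpolation=cv2.INTER_CUBIC)
o=np.hstack([a,b])[:600,:800]
o=np.hstack([a[:600],b[:600]]); o=cv2.resize(o,(800,500)); cv2.imwrite("pics/topz.png",o)
for n,u,v,z in [("clip strap",289,221,.014),("hook",293.5,186,.007),("plate",219,151,.006),("wax",237,278,.018),("tin",336,278,.023),("spool",380.5,161,.032)]:
    print(n,px2w(c,u,v,z).round(4))
E
```

```text
clip strap [ 0.482  -0.0233  0.014 ]
hook [ 0.5506 -0.031   0.007 ]
plate [0.6172 0.1153 0.006 ]
wax [0.3727 0.0723 0.018 ]
tin [ 0.3765 -0.1121  0.023 ]
spool [ 0.597  -0.1932  0.032 ]
```

View pics/topz.png

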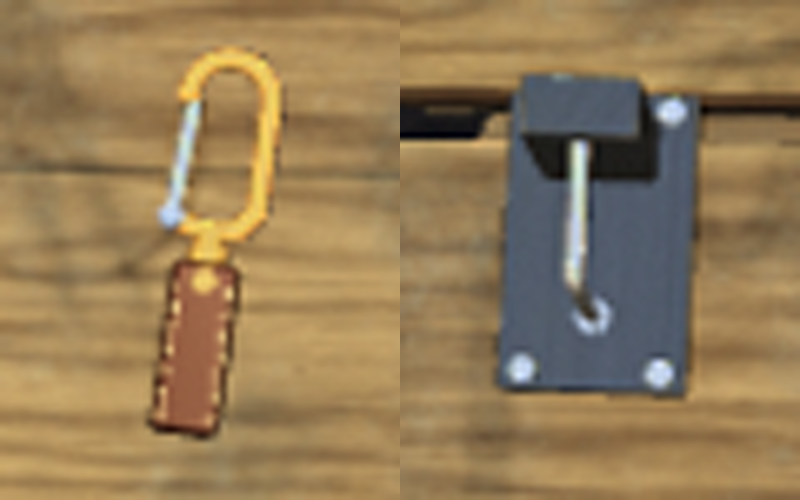

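```bash
python3 - <<'E'
from cell import ctrl
from h import *
c=ctrl.get_calibration("top")
f=lambda x,y,ox:(ox[0]+x/6.667,ox[1]+y/6.667)
L=(260,170);A=(190-60,115)
P=lambda x,y,o,z:px2w(c,*f(x,y,o),z)
s=P(195,347,L,.014); e=P(232,47,L,.007)
print("strap",s,"end",e,"yaw",np.degrees(np.arctan2(*(e-s)[1::-1])),np.linalg.norm((e-s)[:2]))
bl=P(498,386,A,.006);br=P(686,396,A,.006);tr=P(700,97,A,.006)
print("plate",bl,br,tr, "yaw1",np.degrees(np.arctan2(*(tr-br)[1::-1])),"yaw2",np.degrees(np.arctan2(*(bl-br)[1::-1]))-90)
print(np.linalg.norm(tr-br),np.linalg.norm(bl-br))
print("foot",P(590,317,A,.006),"topbend",P(572,285,A,.048))
M=R.from_rotvec(ctrl.observe()['tool_rot']).as_matrix(); print(M.round(3))
E
```

```text
strap [ 0.47997323 -0.02378585  0.014     ] end [ 0.56817414 -0.03323882  0.007     ] yaw -6.1173460744583705 0.08870602450671045
plate [0.57336224 0.14174595 0.006     ] [0.57140029 0.0868549  0.006     ] [0.66058133 0.08529165 0.006     ] yaw1 -1.0042348956387863 yaw2 -2.047039121393226
0.08919474351797464 0.05492609856533421
foot [0.59427359 0.11556692 0.006     ] topbend [0.59410238 0.11521881 0.048     ]
[[ 0.924  0.382  0.   ]
 [ 0.382 -0.924 -0.   ]
 [-0.     0.    -1.   ]]
```

Emit:
{"op": "arm_command", "data": {"moves": [[0, 20, 50, 0, 0, 0, -3], [0, 20, 50, 0, 0, 0, -3], [0, 20, 50, 0, 0, 0, -3], [0, 20, 50, 0, 0, 0, -3], [0, 20, 50, 0, 0, 0, -3], [0, 20, 50, 0, 0, 0, -3], [0, 20, 50, -5, 0, 0, -3], [0, 20, 50, -10, 0, 0, -3], [0, 20, 50, -10, 0, 0, -3], [0, 20, 50, -10, 0, 0, -1.5]]}}

```text
time_s: 2.15
position: [0.4489, -0.0993, 0.2135]
tool_rot: [3.137, -0.168, 0.002]
force: [0.2, -1.0, 0.4]
finger_gap: 0.0854
```

Emit:
{"op": "arm_command", "data": {"moves": [[0, 25, 40, -15, 0, 0, 0], [0, 20, 35, -20, 0, 0, 0], [0, 0, 0, 0, 0, 0, 0], [0, 0, 0, 0, 0, 0, 0]]}}

```text
time_s: 2.65
position: [0.4931, -0.0264, 0.1784]
tool_rot: [3.136, -0.166, -0.001]
force: [-1.0, -0.1, -0.9]
finger_gap: 0.0852
```

```bash
python3 - <<'E'
from cell import ctrl
from h import *
import cv2
o=ctrl.observe();print(o['time_s'],o['position'],o['force'],o['q'],R.from_rotvec(o['tool_rot']).as_matrix().round(3))
c=ctrl.get_calibration("wrist");im=ctrl.capture("wrist");cv2.imwrite("pics/w1.png",im[:,:,::-1]);print(c)
print(ctrl.search_frame("clip","wrist"))
E
```

```text
2.65 [ 0.49305943 -0.02639321  0.17840511] [-0.98276072 -0.05757665 -0.94821687] [ 0.28615857  0.20457044 -0.36091725  1.97490665  0.08746174  0.97719621
 -1.79357619] [[ 0.994 -0.106 -0.   ]
 [-0.106 -0.994 -0.001]
 [-0.     0.001 -1.   ]]
{'fx': 314.9986238429401, 'fy': 314.9986238429401, 'cx': 282.37419225620476, 'cy': 209.81671380988527, 'position': array([ 0.57236403, -0.03447761,  0.30411339]), 'attitude': array([-0.23583126,  0.26333438, -1.66176336])}
[{'extent': [265.6, 116.0, 31.8, 116.6], 'p': 0.64}]
```

View pics/w1.png

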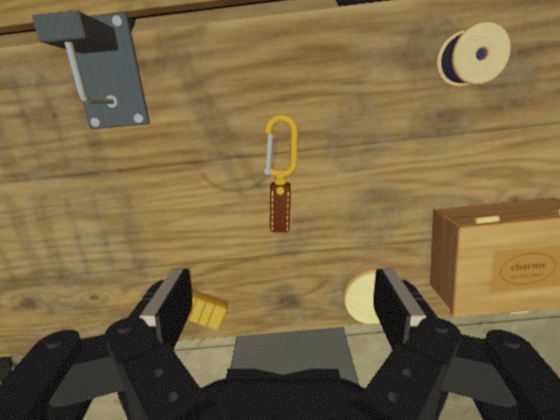

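```bash
python3 - <<'E'
from cell import ctrl
from h import *
import cv2
c=ctrl.get_calibration("wrist")
s=px2w(c,280,207.5,.014);e=px2w(c,282,115.5,.007)
print(s,e,np.degrees(np.arctan2(*(e-s)[1::-1])),np.linalg.norm((e-s)[:2]))
print("foot",px2w(c,111.5,102,.006),"bend",px2w(c,85,98,.048))
im=cv2.imread("pics/w1.png")
cv2.imwrite("pics/w1z.png",cv2.resize(np.hstack([im[105:240,235:325],im[5:140,30:160]]),None,fx=3.6,fy=4,interpolation=cv2.INTER_CUBIC))
E
```

```text
[ 0.48145039 -0.02306461  0.014     ] [ 0.56585636 -0.03419595  0.007     ] -7.5127311633503675 0.08513679771633839
foot [0.59388378 0.11662334 0.006     ] bend [0.5958819  0.11468719 0.048     ]
```

View pics/w1z.png

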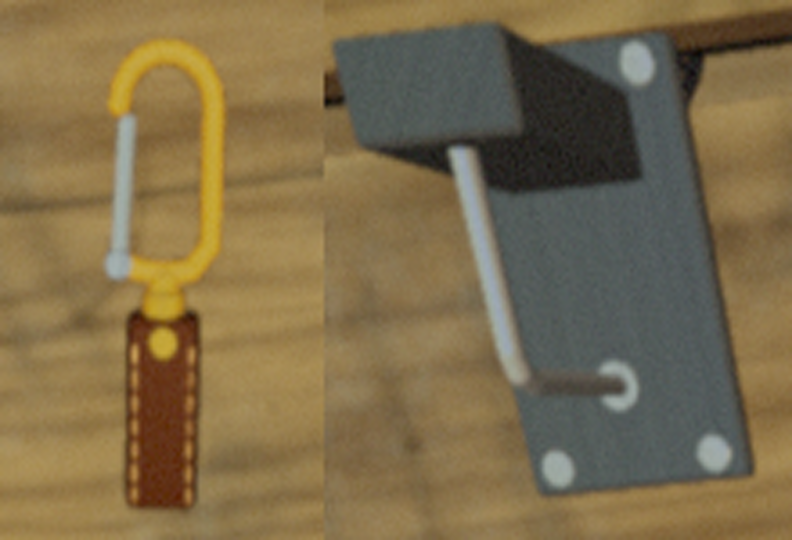

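Emit:
{"op": "arm_command", "data": {"moves": [[0, 0.4, 1.4, -40, 0, 0, -0.6], [0, 0, 0, -40, 0, 0, 0], [0, 0, 0, -40, 0, 0, 0], [0, 0, 0, -25, 0, 0, 0], [0, 0, 0, -10, 0, 0, 0], [0, 0, 0, -4, 0, 0, 0], [0, 0, 0, 0, 0, 0, 0]], "squeeze": 60}}

```text
time_s: 3.62
position: [0.4944, -0.0247, 0.0202]
tool_rot: [3.136, -0.183, 0.003]
force: [0.7, 0.7, 0.3]
finger_gap: 0.0854
```

```bash
python3 - <<'E'
from cell import ctrl
from h import *
import cv2
o=ctrl.observe();print(o['time_s'],o['position'],o['force'])
im=ctrl.capture("wrist");cv2.imwrite("pics/w2.png",im[:,:,::-1])
E
```

```text
3.625 [ 0.49440578 -0.02465974  0.02017254] [0.68892101 0.69818832 0.26716365]
```

View pics/w2.png

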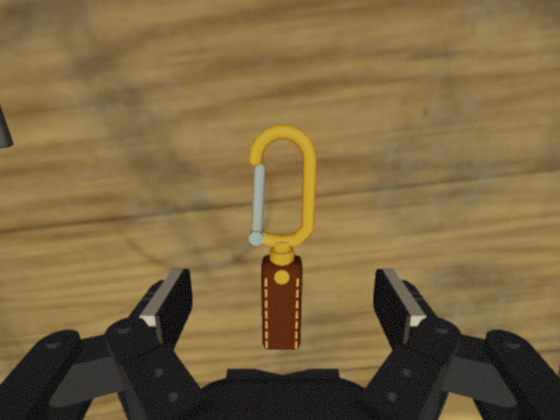

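```bash
python3 - <<'E'
from cell import ctrl
from h import *
c=ctrl.get_calibration("wrist");o=ctrl.observe()
T=R.from_rotvec(o['tool_rot'])
for n,u,v,z in [("strap front",281,256,.014),("strap back",281,349,.014),("end",283,125,.0075),("hinge",257,238,.007),("nose end",255,165,.007)]:
    p=px2w(c,u,v,z); print(n,p.round(4),(T.inv().apply(p-o['position'])*1000).round(1))
E
```

```text
strap front [ 0.5089 -0.0251  0.014 ] [14.4 -1.1  6.3]
strap back [ 0.4566 -0.0189  0.014 ] [-38.3  -1.2   6.2]
end [ 0.5667 -0.0328  0.0075] [72.6 -0.2 13. ]
hinge [ 0.5163 -0.0144  0.007 ] [ 20.4 -12.6  13.3]
nose end [ 0.5511 -0.0185  0.007 ] [ 55.4 -12.6  13.4]
```

Emit:
{"op": "arm_command", "data": {"moves": [[0.5, 0, 0, 0, 0, 0, 0], [1, 0, 0, 0, 0, 0, 0], [1, 0, 0, 0, 0, 0, 0], [1, 0, 0, 0, 0, 0, 0], [1, 0, 0, 0, 0, 0, 0], [1, 0, 0, 0, 0, 0, 0], [1, 0, 0, 0, 0, 0, 0]], "squeeze": 60}}

```text
time_s: 4.55
position: [0.4939, -0.0243, 0.0197]
tool_rot: [3.136, -0.182, 0.0]
force: [-1.1, -0.2, 4.8]
finger_gap: 0.0181
```

Emit:
{"op": "arm_command", "data": {"moves": [[1, 0, 0, 10, 0, 0, 0], [1, 0, 0, 15, 0, 0, 0], [1, 6, 10, 0, 0, 0, 1], [1, 10, 15, 0, 0, 0, 1.2], [1, 10, 15, 0, 0, 0, 1.2], [1, 10, 15, 0, 0, 0, 1.2], [1, 10, 14, 0, 0, 0, 0.6], [1, 6, 5, 0, 0, 0, 0], [1, 0, 0, 0, 0, 0, 0], [1, 0, 0, 0, 0, 0, 0]]}}

```text
time_s: 5.8
position: [0.5452, 0.0487, 0.0441]
tool_rot: [3.14, -0.041, -0.002]
force: [0.3, -0.3, -0.9]
finger_gap: 0.018
```

```bash
python3 - <<'E'
from cell import ctrl
from h import *
import cv2
o=ctrl.observe();print(o['time_s'],o['position'],o['force'],R.from_rotvec(o['tool_rot']).as_matrix().round(3))
for n in ("wrist","top","side"):
    im=ctrl.capture(n);cv2.imwrite(f"pics/{n}3.png",im[:,:,::-1])
    if n=="top": b=cv2.resize(im[105:225,200:300,::-1],None,fx=4.5,fy=4.5,interpolation=cv2.INTER_CUBIC)
    if n=="side": s=cv2.resize(im[195:275,130:260,::-1],None,fx=6,fy=6,interpolation=cv2.INTER_CUBIC)
cv2.imwrite("pics/top3z.png",b);cv2.imwrite("pics/side3z.png",s)
E
```

```text
5.8 [0.54515442 0.04872747 0.04412356] [ 0.31529714 -0.26765821 -0.8957598 ] [[ 1.    -0.026 -0.001]
 [-0.026 -1.    -0.001]
 [-0.001  0.001 -1.   ]]
```

View pics/wrist3.png

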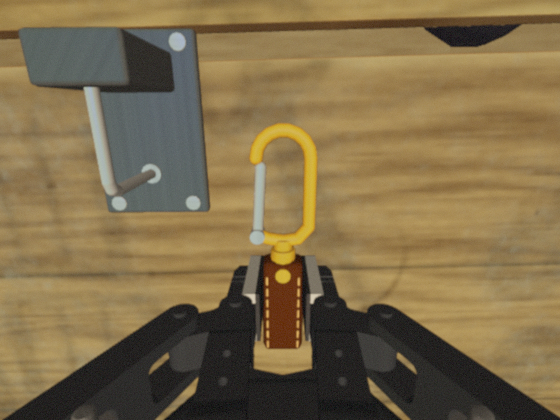

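View pics/top3z.png

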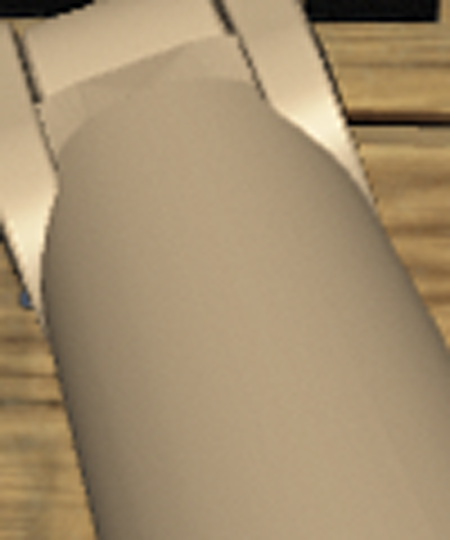

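View pics/side3z.png

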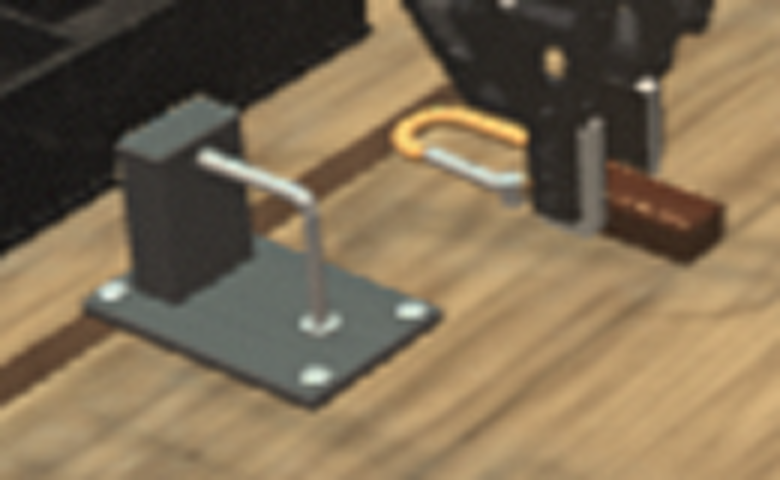

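```bash
python3 - <<'E'
from cell import ctrl
from h import *
c=ctrl.get_calibration("wrist");o=ctrl.observe()
T=R.from_rotvec(o['tool_rot']);hz=.0314
def sh(n,u,v,z):
    p=px2w(c,u,v,z); print(n,p.round(4),(T.inv().apply(p-o['position'])*1000).round(1))
for a in [("foot",151,173.5,.006),("bend axis",110,189,.047),("plate br",209,210,.006),("plate tr",196,29,.006),("plate bl",107,212,.006),("strap front",282,256,hz+.007),("strap back",282,348,hz+.007),("end",284,123,hz),("hinge",257,238,hz),("nose end",257,163,hz),("back bar",310,190,hz),("gate mid",260,200,hz)]: sh(*a)
E
```

```text
foot [0.5938 0.1174 0.006 ] [ 46.7 -69.8  38.2]
bend axis [0.5957 0.1173 0.047 ] [ 48.6 -69.7  -2.8]
plate br [0.5727 0.0888 0.006 ] [ 26.5 -40.6  38.2]
plate tr [0.6605 0.0861 0.006 ] [114.3 -40.3  38.2]
plate bl [0.5731 0.1448 0.006 ] [ 25.3 -96.7  38.2]
strap front [0.5599 0.0491 0.0384] [14.7 -0.6  5.9]
strap back [0.5079 0.0505 0.0384] [-37.3  -0.6   5.9]
end [0.6187 0.0466 0.0314] [73.5  0.3 12.8]
hinge [0.5662 0.0608 0.0314] [ 20.7 -12.5  12.9]
nose end [0.602  0.059  0.0314] [ 56.5 -11.6  12.8]
back bar [0.5891 0.0356 0.0314] [44.2 12.1 12.9]
gate mid [0.585  0.0585 0.0314] [ 39.5 -10.7  12.8]
```

Emit:
{"op": "arm_command", "data": {"moves": [[1, 0, 2, -3, 0, 0, 0], [1, 0, 6, -2, 0, 0, 0], [1, 0.2, 9, 0, 0, 0, 0], [1, 0.2, 10, 0, 0, 0, 0], [1, 0.2, 9, 0, 0, 0, 0], [1, 0.2, 7, 0, 0, 0, 0], [1, 0, 3, 0, 0, 0, 0], [1, 0, 0, 0, 0, 0, 0]]}}

```text
time_s: 6.95
position: [0.5465, 0.0957, 0.0394]
tool_rot: [3.141, -0.039, 0.0]
force: [0.6, -0.5, -1.6]
finger_gap: 0.0181
```

```bash
cat > look.py <<'E'
import sys
from cell import ctrl
from h import *
import cv2
o=ctrl.observe();print(o['time_s'],o['position'],o['force'])
im=ctrl.capture("wrist");cv2.imwrite(f"pics/{sys.argv[1]}.png",cv2.resize(im[20:270,150:400,::-1],None,fx=2.4,fy=2.4,interpolation=cv2.INTER_CUBIC))
E
python3 look.py w4
```

```text
6.95 [0.54645114 0.09574574 0.03936205] [ 0.60896925 -0.48370215 -1.55977562]
```

View pics/w4.png

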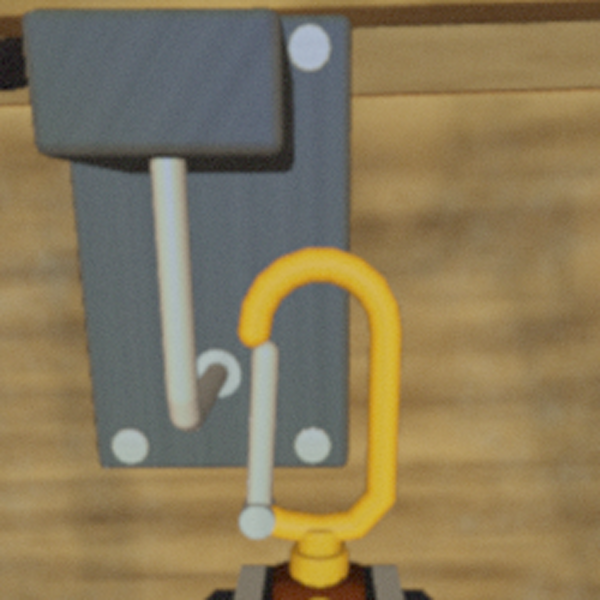

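Emit:
{"op": "arm_command", "data": {"moves": [[1, 0, 1.5, 0, 0, 0, 0], [1, 0, 1.5, 0, 0, 0, 0], [1, 0, 1.5, 0, 0, 0, 0], [1, 0, 0, 0, 0, 0, 0]]}}

```text
time_s: 7.5
position: [0.5464, 0.1003, 0.0394]
tool_rot: [3.141, -0.039, 0.0]
force: [2.1, -0.3, -0.9]
finger_gap: 0.0182
```

Emit:
{"op": "arm_command", "data": {"moves": [[1, 0, 1, 0, 0, 0, 0], [1, 0, 1, 0, 0, 0, 0], [1, 0, 0, 0, 0, 0, 0]]}}

```text
time_s: 7.88
position: [0.5465, 0.1021, 0.0393]
tool_rot: [3.141, -0.04, 0.0]
force: [0.9, 0.1, -2.6]
finger_gap: 0.0183
```

Emit:
{"op": "arm_command", "data": {"moves": [[1, 0, 1, 0, 0, 0, 0], [1, 0, 1, 0, 0, 0, 0], [1, 0, 0, 0, 0, 0, 0]]}}

```text
time_s: 8.25
position: [0.5464, 0.1031, 0.0393]
tool_rot: [3.14, -0.041, -0.001]
force: [0.1, -4.1, -1.2]
finger_gap: 0.0183
```

Emit:
{"op": "arm_command", "data": {"moves": [[1, 0, 1, 0, 0, 0, 0], [1, 0, 1, 0, 0, 0, 0], [1, 0, 1, 0, 0, 0, 0], [1, 0, 0, 0, 0, 0, 0]]}}

```text
time_s: 8.75
position: [0.5466, 0.107, 0.0394]
tool_rot: [3.141, -0.04, 0.0]
force: [0.5, -4.1, -1.8]
finger_gap: 0.0183
```

```bash
python3 look.py w5
```

```text
8.75 [0.54662185 0.10696889 0.03936322] [ 0.51392609 -4.08990437 -1.82304098]
```

View pics/w5.png

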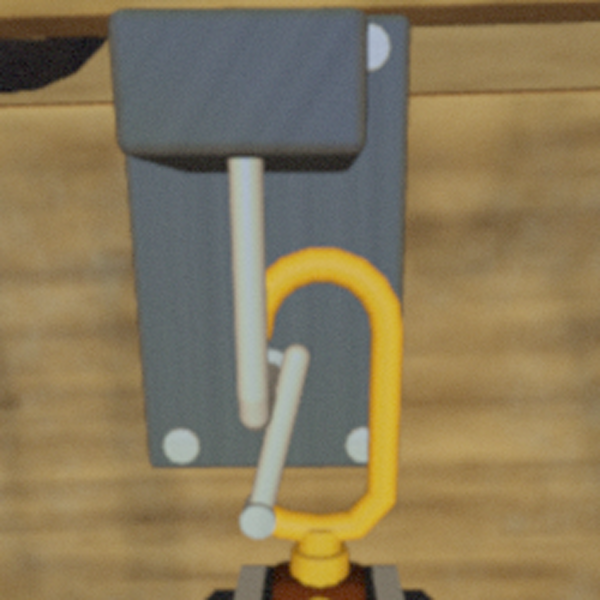

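Emit:
{"op": "arm_command", "data": {"moves": [[1, 0, 1, 0, 0, 0, 0], [1, 0, 1, 0, 0, 0, 0], [1, 0, 1, 0, 0, 0, 0], [1, 0, 0, 0, 0, 0, 0]]}}

```text
time_s: 9.3
position: [0.5462, 0.1102, 0.0393]
tool_rot: [3.141, -0.039, -0.001]
force: [0.9, -4.6, -1.3]
finger_gap: 0.0182
```

Emit:
{"op": "arm_command", "data": {"moves": [[1, 0, 1, 0, 0, 0, 0], [1, 0, 1, 0, 0, 0, 0], [1, 0, 0, 0, 0, 0, 0]]}}

```text
time_s: 9.68
position: [0.5461, 0.1121, 0.0392]
tool_rot: [3.141, -0.039, -0.001]
force: [-0.3, -4.8, -1.6]
finger_gap: 0.0182
```

```bash
python3 look.py w6
```

```text
9.675 [0.5461369  0.11214275 0.03923593] [-0.2981087  -4.80056323 -1.64480417]
```

View pics/w6.png

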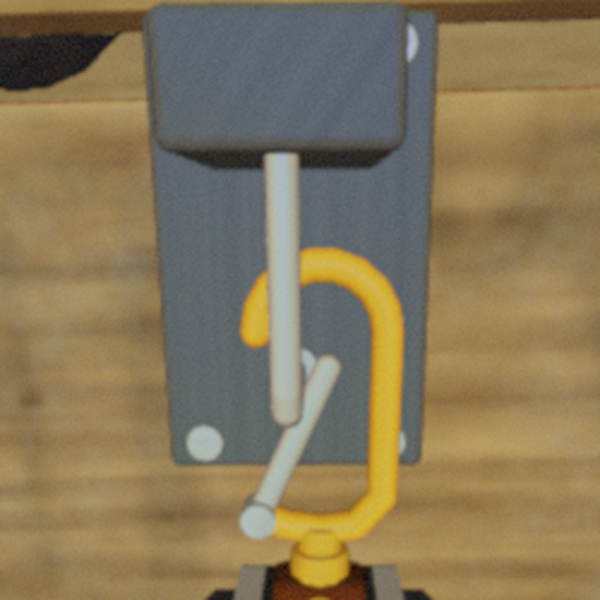

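Emit:
{"op": "arm_command", "data": {"moves": [[1, -1, 0.6, 0, 0, 0, 0], [1, -1.5, 0, 0, 0, 0, 0], [1, -1.5, 0, 0, 0, 0, 0], [1, -1.5, 0, 0, 0, 0, 0], [1, -1.5, 0, 0, 0, 0, 0], [1, 0, 0, 0, 0, 0, 0]]}}

```text
time_s: 10.48
position: [0.5387, 0.1132, 0.0393]
tool_rot: [-3.141, 0.039, 0.002]
force: [-1.1, -3.1, -0.6]
finger_gap: 0.0184
```

```bash
python3 look.py w7
```

```text
10.475 [0.53865245 0.11321438 0.03925514] [-1.11162874 -3.13491882 -0.58499906]
```

View pics/w7.png

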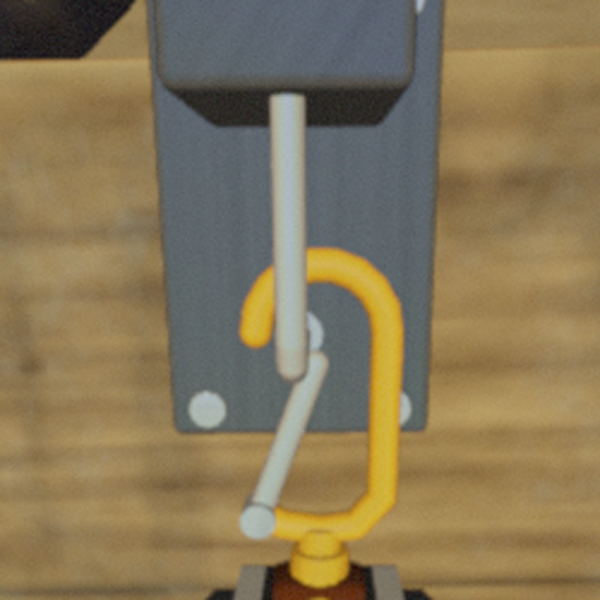

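Emit:
{"op": "arm_command", "data": {"moves": [[1, -1.5, 0, 0, 0, 0, 0], [1, -1.5, 0, 0, 0, 0, 0], [1, -1.5, 0.5, 0, 0, 0, 0], [1, -1, 0.5, 0, 0, 0, 0], [1, -1, 0.5, 0, 0, 0, 0], [1, 0, 0, 0, 0, 0, 0]]}}

```text
time_s: 11.28
position: [0.5331, 0.1147, 0.0395]
tool_rot: [-3.141, 0.039, -0.001]
force: [-0.5, -0.1, -1.8]
finger_gap: 0.0183
```

```bash
python3 look.py w8
```

```text
11.275 [0.5330631  0.1146577  0.03945918] [-0.51838797 -0.08591996 -1.84375833]
```

View pics/w8.png

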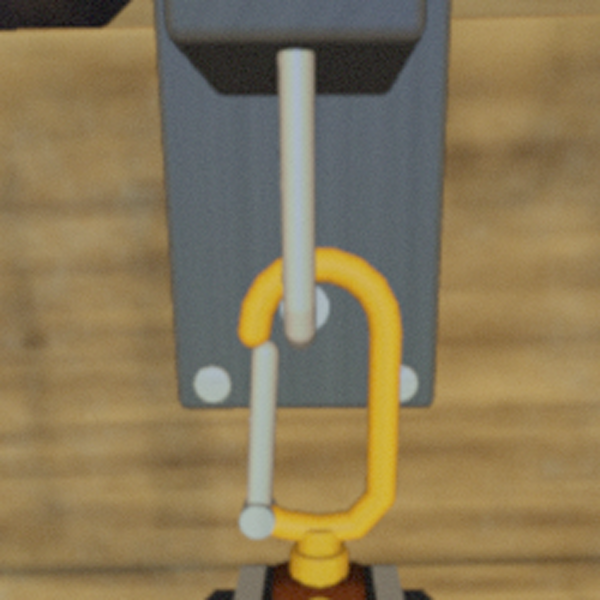

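Emit:
{"op": "arm_command", "data": {"moves": [[1, -1, 1, 0, 0, 0, 0], [1, -1, 1, 0, 0, 0, 0], [1, -1, 0.5, 0, 0, 0, 0], [1, 0, 0, 0, 0, 0, 0]]}}

```text
time_s: 11.82
position: [0.5298, 0.1168, 0.0393]
tool_rot: [3.141, -0.039, -0.0]
force: [0.1, 0.0, -1.6]
finger_gap: 0.018
```

Emit:
{"op": "arm_command", "data": {"moves": [[1, -1, 0, 0, 0, 0, 0], [1, 0, 0, 0, 0, 0, 0]]}}

```text
time_s: 12.08
position: [0.5289, 0.1167, 0.0394]
tool_rot: [3.141, -0.04, 0.0]
force: [0.0, 0.2, -1.3]
finger_gap: 0.0181
```

Emit:
{"op": "arm_command", "data": {"moves": [[1, -0.7, 0, 0, 0, 0, 0], [1, 0, 0, 0, 0, 0, 0]]}}

```text
time_s: 12.32
position: [0.5287, 0.1168, 0.0395]
tool_rot: [-3.141, 0.04, -0.002]
force: [1.0, 0.4, -2.5]
finger_gap: 0.018
```

Emit:
{"op": "arm_command", "data": {"moves": [[1, -0.7, 0, 0, 0, 0, 0], [1, 0, 0, 0, 0, 0, 0]]}}

```text
time_s: 12.58
position: [0.5285, 0.1168, 0.0396]
tool_rot: [-3.141, 0.04, -0.003]
force: [4.1, -0.1, -2.8]
finger_gap: 0.0177
```

Emit:
{"op": "arm_command", "data": {"moves": [[1, -0.5, 0, 0, 0, 0, 0], [1, 0, 0, 0, 0, 0, 0]]}}

```text
time_s: 12.82
position: [0.5284, 0.1168, 0.0397]
tool_rot: [-3.141, 0.04, -0.004]
force: [5.1, -0.5, -3.5]
finger_gap: 0.0184
```

Emit:
{"op": "arm_command", "data": {"moves": [[1, -0.5, 0, 0, 0, 0, 0], [1, 0, 0, 0, 0, 0, 0]]}}

```text
time_s: 13.08
position: [0.5284, 0.1168, 0.0398]
tool_rot: [-3.141, 0.04, -0.006]
force: [6.0, -0.1, -4.0]
finger_gap: 0.0186
```

Emit:
{"op": "arm_command", "data": {"moves": [[1, -0.4, 0, 0, 0, 0, 0], [1, 0, 0, 0, 0, 0, 0]]}}

```text
time_s: 13.32
position: [0.5283, 0.1168, 0.0399]
tool_rot: [-3.14, 0.04, -0.007]
force: [6.9, -0.2, -4.5]
finger_gap: 0.0183
```

Emit:
{"op": "arm_command", "data": {"moves": [[1, -0.5, 0, 0, 0, 0, 0], [1, 0, 0, 0, 0, 0, 0]]}}

```text
time_s: 13.58
position: [0.5282, 0.1168, 0.04]
tool_rot: [-3.14, 0.04, -0.008]
force: [7.6, 0.4, -4.0]
finger_gap: 0.0183
```

Emit:
{"op": "arm_command", "data": {"moves": [[1, -0.5, 0, -0.2, 0, 0, 0], [1, 0, 0, 0, 0, 0, 0]]}}

```text
time_s: 13.82
position: [0.5282, 0.1168, 0.0399]
tool_rot: [-3.14, 0.04, -0.01]
force: [7.6, 0.1, -5.4]
finger_gap: 0.0183
```

Emit:
{"op": "arm_command", "data": {"moves": [[1, -0.6, 0, 0, 0, 0, 0], [1, 0, 0, 0, 0, 0, 0]]}}

```text
time_s: 14.08
position: [0.5281, 0.1168, 0.0401]
tool_rot: [-3.14, 0.041, -0.011]
force: [8.6, 0.6, -4.9]
finger_gap: 0.018
```

```bash
python3 - <<'E'
from cell import ctrl
import numpy as np,cv2
F=[]
for i in range(4):
    im=ctrl.capture("wrist"); o=ctrl.observe(); F.append(o['force']); 
print(np.array(F).round(1),o['ft_torque'],o['position'],o['effort'])
cv2.imwrite("pics/w9.png",cv2.resize(im[20:270,150:400,::-1],None,fx=2.4,fy=2.4,interpolation=cv2.INTER_CUBIC))
E
```

```text
[[ 8.6  0.9 -5.5]
 [ 9.4 -0.8 -5.2]
 [ 9.5  0.6 -5.7]
 [ 9.3  0.2 -5.5]] [-0.12249997 -1.73497173 -0.01609672] [0.52812512 0.1168119  0.04002917] [-1.28087293e+00 -4.37003124e+01 -4.61601913e+00 -1.34519479e+01
 -9.46576037e-01  2.33899891e+00  2.07518041e-02]
```

View pics/w9.png

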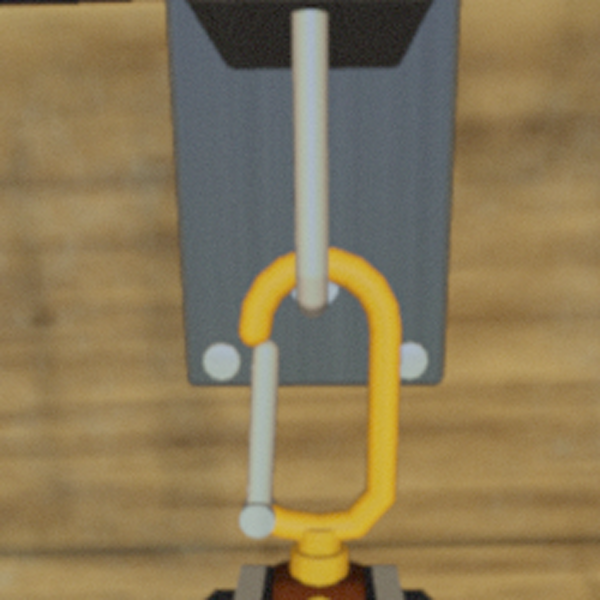

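Emit:
{"op": "arm_command", "data": {"moves": [[1, 0, 0, 0, 0, 0, 0], [1, 0, 0, 0, 0, 0, 0], [1, 0, 0, 0, 0, 0, 0], [1, 0, 0, 0, 0, 0, 0], [1, 0, 0, 0, 0, 0, 0]]}}

```text
time_s: 14.9
position: [0.5282, 0.1168, 0.04]
tool_rot: [-3.14, 0.041, -0.011]
force: [8.5, -0.1, -6.0]
finger_gap: 0.0183
```

Emit:
{"op": "arm_command", "data": {"moves": [[1, 1.5, 0, 0, 0, 0, 0], [1, 2, 0, 0, 0, 0, 0], [1, 2, 0, 0, 0, 0, 0], [1, 1.5, 0, 0, 0, 0, 0], [1, 0, 0, 0, 0, 0, 0]]}}

```text
time_s: 15.52
position: [0.5307, 0.1167, 0.0388]
tool_rot: [3.141, -0.039, -0.003]
force: [-0.2, 0.0, -1.7]
finger_gap: 0.0182
```

Emit:
{"op": "arm_command", "data": {"moves": [[1, 0.5, 0, -4, 0, 0, 0], [1, 0, 0, -4, 0, 0, 0], [1, 0, 0, -4, 0, 0, 0], [1, 0, 0, -3, 0, 0, 0], [1, 0, 0, -1, 0, 0, 0], [1, 0, 0, 0, 0, 0, 0]]}}

```text
time_s: 16.27
position: [0.532, 0.1168, 0.0231]
tool_rot: [3.141, -0.04, -0.0]
force: [-1.1, -0.5, -1.9]
finger_gap: 0.0183
```

Emit:
{"op": "arm_command", "data": {"moves": [[1, 0, 0, -1, 0, 0, 0], [1, 0, 0, 0, 0, 0, 0]]}}

```text
time_s: 16.52
position: [0.5321, 0.1168, 0.0222]
tool_rot: [3.141, -0.04, 0.0]
force: [-0.5, -1.1, -1.4]
finger_gap: 0.0183
```

```bash
python3 look.py w10
```

```text
16.525 [0.53206557 0.11675881 0.02219858] [-0.53495616 -1.07642457 -1.35651346]
```

View pics/w10.png

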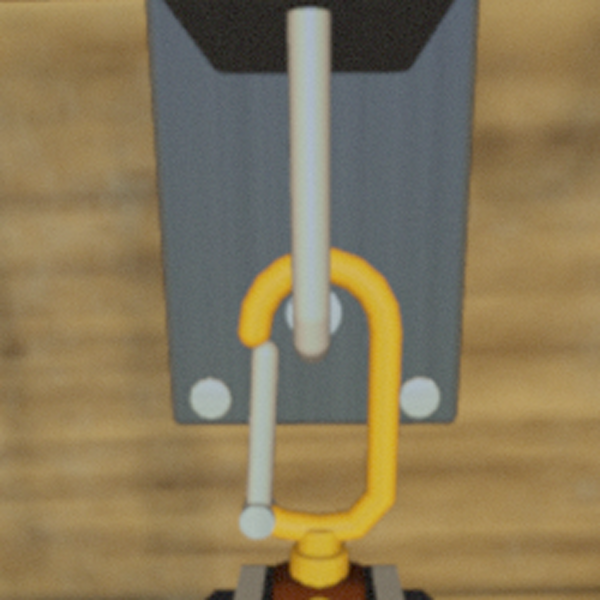

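Emit:
{"op": "arm_command", "data": {"moves": [[1, 0, 0, -0.5, 0, 0, 0], [0.7, 0, 0, 0, 0, 0, 0], [0.6, 0, 0, 0, 0, 0, 0], [0.4, 0, 0, 0, 0, 0, 0], [0.3, 0, 0, 0, 0, 0, 0], [0.3, 0, 0, 0, 0, 0, 0], [0.3, 0, 0, 0, 0, 0, 0]]}}

```text
time_s: 17.45
position: [0.5321, 0.1168, 0.0217]
tool_rot: [3.141, -0.04, 0.0]
force: [-0.9, -0.7, 0.2]
finger_gap: 0.0598
```

```bash
python3 - <<'E'
from cell import ctrl
import cv2
print(ctrl.observe()['position'])
cv2.imwrite("pics/w11.png",ctrl.capture("wrist")[:,:,::-1])
E
```

```text
[0.53205537 0.11676714 0.02165334]
```

View pics/w11.png

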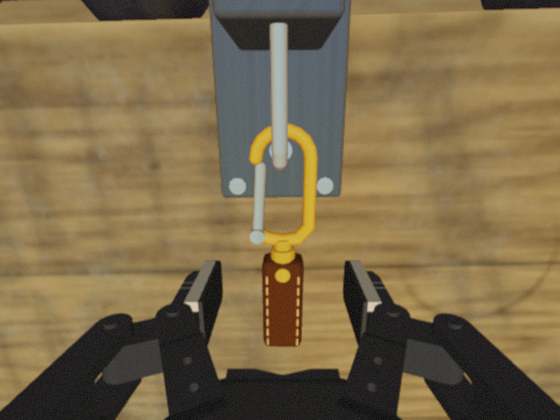

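The fob is released between the open jaws. The bar shows inside the loop near (280,160), and the gate runs shut from (257,237) to (260,165). Next I go straight up and check from the side.

Emit:
{"op": "arm_command", "data": {"moves": [[0.3, 0, 0, 5, 0, 0, 0], [0.3, 0, 0, 15, 0, 0, 0], [0.3, 0, 0, 25, 0, 0, 0], [0.3, 0, 0, 35, 0, 0, 0], [0.3, 0, 0, 30, 0, 0, 0], [0.3, 0, 0, 0, 0, 0, 0], [0.3, 0, 0, 0, 0, 0, 0]]}}

```text
time_s: 18.38
position: [0.5317, 0.1165, 0.1317]
tool_rot: [3.141, -0.04, -0.0]
force: [-0.6, 0.2, -1.4]
finger_gap: 0.0597
```

```bash
python3 - <<'E'
from cell import ctrl
from h import *
import cv2
o=ctrl.observe();print(o['time_s'],o['position'],o['joint_velocities'].round(3))
w=ctrl.capture("wrist")[:,:,::-1]; s=ctrl.capture("side")[:,:,::-1]
cv2.imwrite("pics/end.png",np.hstack([cv2.resize(w[50:290,180:400],(400,436),interpolation=cv2.INTER_CUBIC),cv2.resize(s[185:294,140:240],(400,436),interpolation=cv2.INTER_CUBIC)]))
E
```

```text
18.375 [0.53170093 0.11653754 0.13168229] [-0.002  0.022  0.004  0.015  0.001 -0.003 -0.001]
```

View pics/end.png

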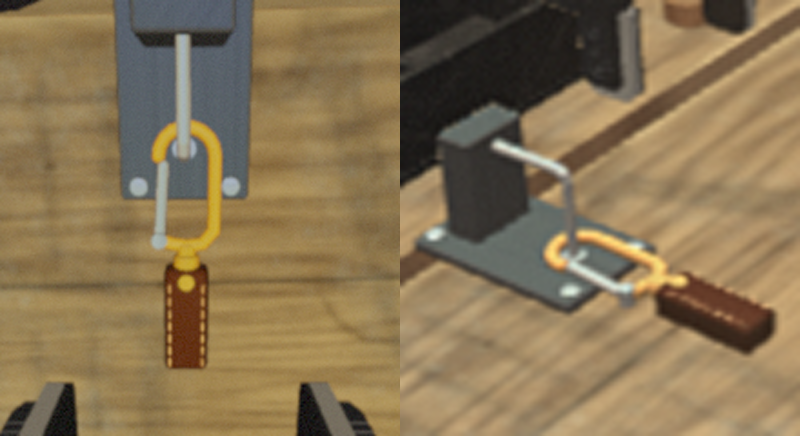

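Both views show the bar through the loop, the gate shut, and the fob lying flat with the arm clear of it. I'm handing in.

```bash
python3 -c "
from cell import ctrl
print(ctrl.sign_off())"
```

```text
the job is handed in; nothing more can be done
None
```

The fob is clipped onto the anchor's bar and laid down flat, and the job is handed in at about 18.5 s of the 72 s allowed. I have no verdict, because sign-off reports none.

- **Clipping:** I pressed the gate sideways against the bar, and it swung well inward with about 4–5 N measured at the wrist. Drawing the fob back let the gate spring shut behind the bar.
- **Tug:** I held about 8.5–9.5 N along the fob, roughly 10 N in total, for over 0.5 s. The wrist picture during the hold showed the bar in the bend and the gate shut.
- **Last checks:** The wrist and side pictures show the bar inside the loop, the gate shut, the fob flat on the worktop and plate, and the gripper clear above it. No check failed or disagreed.

Two things I could not confirm directly:
- **Contact force:** It is read from the wrist sensor, which varies by about 1 N. During the tug it also read about 4 N downward, probably friction on the bar. The largest total I estimate is about 10.5 N, under the 14 N limit.
- **Bystanders:** I took no last picture of the spool, tin and wax block. The arm's path kept clear of them, and no unexpected force showed.

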